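# Load a drying tray, fit its pinned cover and set the timer

## Robot

A 7-joint arm with a two-finger parallel gripper is mounted at the origin on the work surface. World frame = base frame: x ahead of the robot, y to its left, z up, the work surface at z = 0. Lengths are in mm, angles in rad, forces in N, time in s.
With the tool pointing down it reaches from about 425 to 825 mm from the base axis. Payload 3.6 kg.
Tool frame: the origin (TCP) lies midway between the tips of the shut fingers; the grasp point (between the pads) lies 19 mm behind it; z points along the fingers, x is the direction in which the jaws open and shut, and the axes are right-handed (so a half turn about z gives the same grasp; the last joint's range is limited). The gripper opens to 93 mm and grips with 3 to 60 N. Pads are 15 mm wide; open, the fingers measure 128 mm over their backs; the gripper's body (75 mm by 188 mm) begins 65 mm behind the grasp point.
Start: joints at [-1.242, 0.615, -0.013, 1.423, 0.008, 1.103, -0.04], TCP at [225.777, 609.497, 218.64] pointing down, gripper open.
Joint ranges: [-3.12, 3.12], [-0.3, 2.06], [-1.34, 1.32], [0.26, 2.42], [-1.36, 4.5], [0.01, 1.98], [-2.84, 2.84]. Speed limits (rad/s): [2.79, 2.79, 3.14, 3.14, 3.14, 3.14, 3.14].

## Interface

Orientations are given as a unit quaternion [x, y, z, w].
In Python, from station import robot gives the robot as it stands.
- The arm moves only by the shell command python3 -m crank 'ROWS' [OPENING]. ROWS is JSON, a list of rows, each a list of 4 numbers: the shift along the tool's x, y, z in mm, then the turn about the tool's z in rad. In form: [[x, y, z, twist], ...]. A call has 1 to 20 rows; each row shifts and turns the commanded pose from where the row before left it, along the tool's axes as they then stand; what a row does not reach is not made up. A row lasts 1/8 s, in which the tool goes at most 62.5 mm and 10.7 degrees, less where a joint would pass 70% of its speed; a pose out of reach is approached as far as the arm can. A call with a gripper value outside its range is refused whole. OPENING is the finger opening in mm, from 0 to 93, set as the call begins (- or left out, the last holds). The fingers move at their own pace and stop on an object; the grip force is fixed at half the most. Time passes only in rows, so rows that do not move let the fingers close. It gives the time, the measured TCP pose, the force and the opening at its end, in the units of the state.
- robot.get_state(): the state, without advancing time (a new reading comes with each control period).
- robot.capture(name): name is "scene" or "side" or "wrist"; returns the picture (480x640x3 uint8, red, green, blue); there is no depth.
- robot.calibration(name): a dict with "fx", "fy", "cx", "cy" (pixels), "camera_from_world" (4x4, takes a point from world to camera coordinates). Camera axes: x right, y down, z forward; pixel columns grow to the right and rows downward; lengths in mm; the calibration is good to about 2 mm. The wrist camera is an equidistant fisheye: a pixel r from the principal point sees the ray r / f radians off the axis. A picture is of the moment at which its call begins: read the wrist's pose just before it. calibration takes no time and is no camera call; for the wrist camera it gives the pose at the moment of the call.
- robot.close_job(): hands the job in, once; it reports no verdict.
The state is a dict: "clock": time; "qpos": joint angles; "dq": joint speeds; "joint_efforts": joint torques, N m; "eef_pos": TCP position; "ee_rot": TCP orientation; "ft_force": force on the tool from outside, world axes, zero at the start; "wrist_torque": the same for the moment, N m; "width": finger opening in mm.
Only numpy, scipy, OpenCV 4.12 (cv2) and the standard library are available. Lean on these libraries where they do the work, as an engineer would, in place of code of your own. Each camera call takes 0.05 s, during which the arm holds its last target. There are 200 camera calls.

## Task

Put all the ceramic pucks that stand on the grey mat (four to six of them) into the metal tray, each lying flat on the tray's floor between the two end walls. Then lower the cover plate level onto the tray so that both locating pins come up through its two holes and it rests fully home, flat on both end walls, and let go. Last, once the cover is on, turn the timer's dial until its white pointer points at the dark steel arrow marker; leave the other things on the bench where they are.

Things in the scene. Friction and masses are not known exactly. Their poses are not given: they have to be found in the camera images.
- tray: Low drying tray fixed to the bench, 140 x 260 mm, long along its own y; origin at the centre of its underside, on the bench. Across each end (y = +-114 mm) stands a wall 16 mm thick, 116 mm long in x, its top 50 mm above the origin. In the middle of each wall's top stands a steel locating pin, 8 mm in diameter, 16 mm tall; its upper 8 mm taper to 3.6 mm. Position and yaw vary.
- pin_left (a point): Tip of the locating pin at the tray's +y end, 66 mm above the bench.
- pin_right (a point): Tip of the locating pin at the tray's -y end, 66 mm above the bench, 228 mm from the other.
- floor (a point): Centre of the tray's inner floor, 20 mm above the bench. The floor measures 108 mm (tray x) by 212 mm (tray y); along each long side (x = +-57 mm) runs a kerb 6 mm thick, rising 5 mm above the floor; the end walls rise 30 mm above it.
- cover_grip (a point): Loose aluminium cover plate, 110 (x) by 250 (y) by 8 mm, 0.3 to 0.5 kg, flat on the bench. On its middle stands a solid rib to hold it by: 16 mm thick (x), 60 long (y), from 8 to 44 mm above the underside. This point: on the rib's axis, 30 mm above the underside, plate's axes. Two 11 mm holes at x = 0, y = +-114 mm. Fits either way round; fully home this point is 80 mm above the bench, over the floor's centre.
- puck1_c (a point): Loose off-white ceramic puck, a plain cylinder 30 mm in diameter and 22 mm tall, about 45 g, standing on the mat on a flat face; this point is its centre, 11 mm above its underside, z along its axis. Either face may be down. None if it is absent in this run.
- puck2_c (a point): Loose off-white ceramic puck, a plain cylinder 30 mm in diameter and 22 mm tall, about 45 g, standing on the mat on a flat face; this point is its centre, 11 mm above its underside, z along its axis. Either face may be down. None if it is absent in this run.
- puck3_c (a point): Loose off-white ceramic puck, a plain cylinder 30 mm in diameter and 22 mm tall, about 45 g, standing on the mat on a flat face; this point is its centre, 11 mm above its underside, z along its axis. Either face may be down. None if it is absent in this run.
- puck4_c (a point): Loose off-white ceramic puck, a plain cylinder 30 mm in diameter and 22 mm tall, about 45 g, standing on the mat on a flat face; this point is its centre, 11 mm above its underside, z along its axis. Either face may be down. None if it is absent in this run.
- puck5_c (a point): Loose off-white ceramic puck, a plain cylinder 30 mm in diameter and 22 mm tall, about 45 g, standing on the mat on a flat face; this point is its centre, 11 mm above its underside, z along its axis. Either face may be down. None if it is absent in this run.
- puck6_c (a point): Loose off-white ceramic puck, a plain cylinder 30 mm in diameter and 22 mm tall, about 45 g, standing on the mat on a flat face; this point is its centre, 11 mm above its underside, z along its axis. Either face may be down. None if it is absent in this run.
- dial (a joint): Angle (rad) of the timer's dial about its upright axis; it grows clockwise seen from above, has no end stops, stays where it is left and turns either way with a slight friction (about 0.03 N m).
- dial_grip (a point): On the dial's upright axis, 71 mm above the bench, the height to grip. Dial on a fixed white box, 120 x 120 x 45 mm: a round black skirt, 62 mm in diameter, top 52 mm above the bench, and on it a black grip bar 46 mm long (along this point's x), 14 mm thick (y), top 78 mm above the bench. x points along the bar to the white pointer and turns with the dial.
- pointer (a point): Tip of the dial's white pointer line at the skirt's edge, 31 mm from the dial's axis; it turns with the dial.
- mark (a point): Tip of the dark steel arrow marker on the box's scale, 36 mm from the dial's axis; fixed, but at another angle at each start. The pointer must come opposite it.
- crucible: Bystander, not to be disturbed: small white ceramic crucible, 44 mm wide, 36 mm tall. Origin on its underside.
- ball_dish: Bystander, not to be disturbed: round white dish, 72 mm wide, 16 mm tall, with two small grey balls stuck in it. Origin on its underside.
- beaker: Bystander, not to be disturbed: glass beaker, 70 mm wide, 70 mm tall. Origin on its underside.
- jar: Bystander, not to be disturbed: white jar with a blue cap, 60 mm wide, 70 mm tall. Origin on its underside.
- wash_bottle: Bystander, not to be disturbed: clear bottle with a red cap, 64 mm wide, 170 mm tall. Origin on its underside.
- spatula: Bystander, not to be disturbed: spatula, 180 mm long, lying. Origin on its underside.
- brush: Bystander, not to be disturbed: brush, 170 mm long, lying. Origin on its underside.

How it is judged:
By the outcome, as a careful person would: the job done as asked, in the order asked, and still so for the second after the job is handed in, with the robot touching nothing.
Of puck1, puck2, puck3, puck4, puck5, puck6 only 4 to 6 are there at a start; the rules pass over those that are not, and their reading is None.
At some moment in a run one of puck1, puck2, puck3, puck4, puck5, puck6, cover may be knocked a few centimetres aside while the robot is not near it.
It also fails if it takes over 210 s, if anything falls off the work surface, if the arm or the gripper's body presses on something with over 40 N, if the wrist force passes 120 N, or if a joint passes its speed limit or range.

## Working session

There is one attempt and no reset: what is moved stays moved. The work goes in short steps, Python scripts to look and compute and a shell command to move; the robot and the scene stay as the last step left them, time stands still between calls to the robot, and variables do not carry over. Pictures are saved under pics/ and viewed, about 12 in all and at most 16, crops included, and the job is handed in when it is done.

```bash
mkdir -p pics; python3 - <<'E'
from station import robot
import cv2,numpy as np
np.set_printoptions(precision=3,suppress=True)
print(robot.get_state())
for n in ["scene","side","wrist"]:
    c=robot.calibration(n); print(n,c)
    im=robot.capture(n); cv2.imwrite(f"pics/{n}0.png",im[:,:,::-1])
E
```

```text
{'clock': 0.0, 'qpos': array([-1.243,  0.616, -0.013,  1.425,  0.008,  1.103, -0.04 ]), 'dq': array([ 0.   , -0.001,  0.001,  0.001, -0.003,  0.001, -0.001]), 'joint_efforts': array([  0.   , -45.894,   0.209, -16.575,  -0.061,   0.02 ,   0.   ]), 'eef_pos': array([225.518, 608.777, 217.497]), 'ee_rot': array([ 0.821,  0.571, -0.001,  0.001]), 'ft_force': array([-0.211, -0.067,  0.078]), 'wrist_torque': array([-0.008, -0.008, -0.013]), 'width': 92.87147150247118}
scene {'fx': 610.4615380518123, 'fy': 610.4615380518123, 'cx': 330.95345787217485, 'cy': 228.30414509525977, 'camera_from_world': array([[  -0.561,    0.828,   -0.   ,  390.816],
       [   0.625,    0.423,   -0.657, -326.636],
       [  -0.544,   -0.369,   -0.754, 1972.603],
       [   0.   ,    0.   ,    0.   ,    1.   ]])}
side {'fx': 473.1947978156736, 'fy': 473.1947978156736, 'cx': 319.47867396359436, 'cy': 243.30529245897515, 'camera_from_world': array([[   0.764,   -0.646,   -0.003, -498.494],
       [  -0.313,   -0.365,   -0.877,  243.99 ],
       [   0.565,    0.671,   -0.481, 1120.573],
       [   0.   ,    0.   ,    0.   ,    1.   ]])}
wrist {'fx': 371.64829954431775, 'fy': 371.64829954431775, 'cx': 314.8230387963954, 'cy': 243.901362861227, 'camera_from_world': array([[   0.349,    0.937,   -0.002, -648.506],
       [   0.909,   -0.338,    0.243,  -27.991],
       [   0.227,   -0.087,   -0.97 ,  391.374],
       [   0.   ,    0.   ,    0.   ,    1.   ]])}
```

View pics/scene0.png

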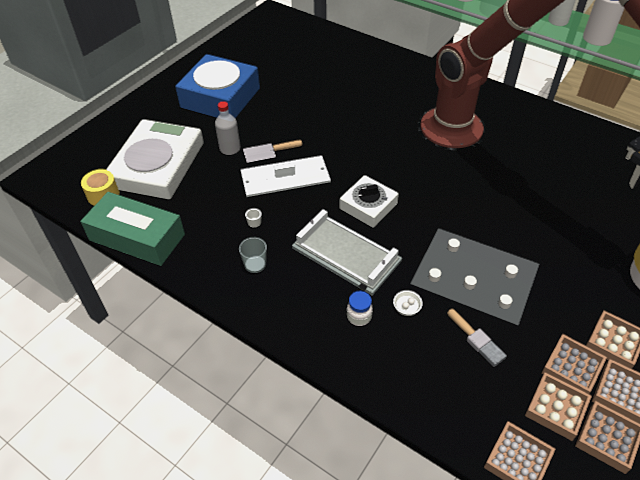

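View pics/wrist0.png

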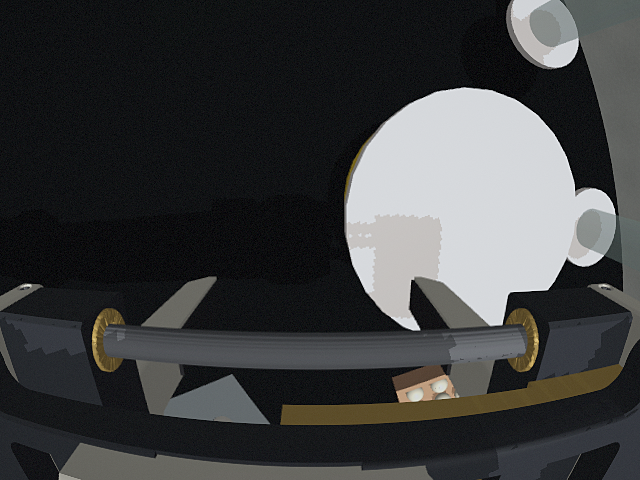

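The scene view shows 5 pucks on the mat at about (454,244), (435,274), (470,282), (512,270) and (506,300). The tray is at (347,250), the cover at (285,176) and the dial at (369,195).

```bash
python3 - <<'E'
import cv2
im=cv2.imread("pics/scene0.png")[120:345,220:520]
cv2.imwrite("pics/crop0.png",cv2.resize(im,(800,600),interpolation=cv2.INTER_CUBIC))
E
```

```text
(no output)
```

View pics/crop0.png

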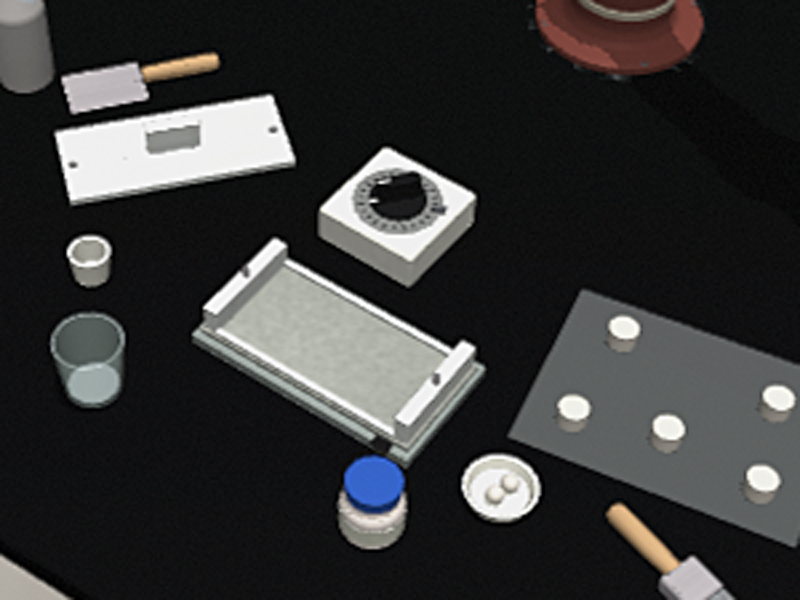

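View pics/side0.png

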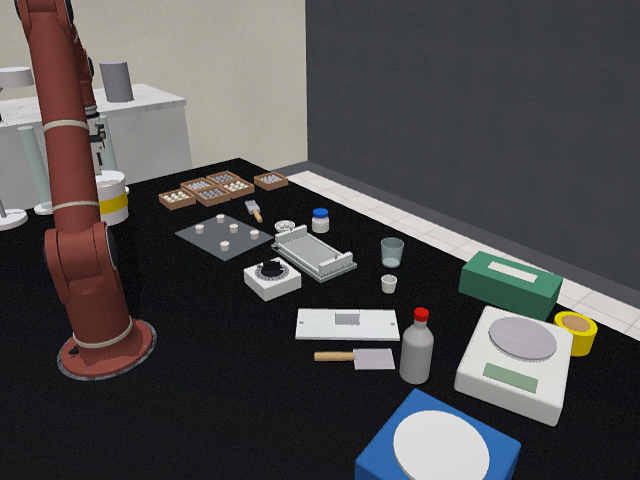

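Crop: tray pin tips are at about (249,265) and (437,377), cover holes at (73,164) and (273,130), the dial pointer on the left at about (375,200), and the mark on the right at about (440,210). The side view agrees with this layout.

```bash
cat > h.py <<'E'
from station import robot
import cv2,numpy as np
np.set_printoptions(precision=2,suppress=True)
def ray(cal,uv):
    M=cal["camera_from_world"]; u=(uv[0]-cal["cx"])/cal["fx"]; v=(uv[1]-cal["cy"])/cal["fy"]
    if cal.get("fish"):
        r=np.hypot(u,v); s=np.sin(r)/max(r,1e-9); d=np.array([u*s,v*s,np.cos(r)])
    else: d=np.array([u,v,1.])
    R=M[:3,:3]; return -R.T@M[:3,3], R.T@d
def onplane(cal,uv,z):
    o,d=ray(cal,uv); return (o+d*(z-o[2])/d[2])
def proj(cal,p):
    M=cal["camera_from_world"]; c=M[:3,:3]@np.asarray(p,float)+M[:3,3]
    if cal.get("fish"):
        n=np.hypot(c[0],c[1]); t=np.arctan2(n,c[2]); return np.array([cal["cx"]+cal["fx"]*t*c[0]/n,cal["cy"]+cal["fy"]*t*c[1]/n])
    return np.array([cal["cx"]+cal["fx"]*c[0]/c[2],cal["cy"]+cal["fy"]*c[1]/c[2]])
def cal(n):
    c=dict(robot.calibration(n)); c["fish"]=(n=="wrist"); return c
def tool():
    """pos, rotation matrix (cols = tool axes in world)"""
    from scipy.spatial.transform import Rotation as R
    s=robot.get_state(); return s["eef_pos"],R.from_quat(s["ee_rot"]).as_matrix(),s
def delta(target,jaw_yaw=None):
    """print shift in tool axes, twist to put tool x along jaw_yaw (mod pi)"""
    p,R,s=tool(); d=R.T@(np.asarray(target)-p)
    out="shift %s"%d
    if jaw_yaw is not None:
        cur=np.arctan2(R[1,0],R[0,0]); t=-(jaw_yaw-cur)  # tool z down
        t=(t+np.pi/2)%np.pi-np.pi/2; out+=" twist %.3f q7 %.2f"%(t,s["qpos"][6])
    print(out)
E
python3 - <<'E'
from h import *
c=cal("scene"); im=cv2.imread("pics/scene0.png")
f=lambda x,y:(x/2.6667+220-.31,y/2.6667+120-.31)
hsv=cv2.cvtColor(im,cv2.COLOR_BGR2HSV)
m=((hsv[...,2]>195)&(hsv[...,1]<40)).astype(np.uint8)
n,l,st,ce=cv2.connectedComponentsWithStats(m)
for i in range(1,n):
    if st[i,4]>20 and 420<ce[i][0]<530 and 230<ce[i][1]<320: print("puck",st[i],ce[i],onplane(c,ce[i],23))
P=[onplane(c,f(*q),66) for q in [(249,265),(437,375)]]; print("pins",P,np.linalg.norm(P[0]-P[1]),(P[0]+P[1])/2)
d=P[1]-P[0];print("tray yaw y",np.degrees(np.arctan2(d[1],d[0])))
H=[onplane(c,f(*q),8) for q in [(73,164),(273,130)]]; print("holes",H,np.linalg.norm(H[0]-H[1]),(H[0]+H[1])/2)
d=H[1]-H[0];print("cov yaw y",np.degrees(np.arctan2(d[1],d[0])))
print("dial skirt",onplane(c,f(398,202),52),"mark",onplane(c,f(440,210),47),"ptr",onplane(c,f(376,200),52))
for nme,q in [("jar",(374,485)),("beaker",(90,340)),("dish",(500,480)),("cruc",(90,247))]:
    print(nme,onplane(c,f(*q),{"jar":70,"beaker":70,"dish":16,"cruc":36}[nme]))
p,R,s=tool();print(R)
E
```

```text
puck [449 239  11   8  72] [453.74 242.5 ] [452.52 229.21  23.  ]
puck [506 265  12   9  83] [511.73 268.78] [448.16 392.09  23.  ]
puck [430 268  11  10  82] [434.87 272.32] [568.85 233.99  23.  ]
puck [465 276  12   9  85] [470.33 279.94] [540.   319.53  23.  ]
puck [500 295  12   9  88] [505.59 298.94] [544.04 416.83  23.  ]
pins [array([ 624.9 , -106.15,   66.  ]), array([639.38, 120.44,  66.  ])] 227.04739680760352 [632.14   7.15  66.  ]
tray yaw y 86.34265475531481
holes [array([ 569.55, -384.8 ,    8.  ]), array([ 400.89, -232.75,    8.  ])] 227.0823214971909 [ 485.22 -308.77    8.  ]
cov yaw y 137.96470025357286
dial skirt [455.44 -35.82  52.  ] mark [436.51   4.22  47.  ] ptr [465.85 -56.39  52.  ]
jar [779.96 139.16  70.  ]
beaker [ 791.45 -174.21   70.  ]
dish [677.5  215.09  16.  ]
cruc [ 674.81 -272.44   36.  ]
[[ 0.35  0.94 -0.  ]
 [ 0.94 -0.35 -0.  ]
 [-0.   -0.   -1.  ]]
```

Measurements hold up: pin spacing is 227 (228 nominal), hole spacing is 227, and all targets are within reach. Twist the jaws to tray x and move above the puck near (448,392).

```bash
python3 -m crank '[[0,0,0,0.183],[0,0,0,0.183],[0,0,0,0.183],[0,0,0,0.183],[0,0,0,0.183],[0,0,0,0.183],[0,0,0,0.183],[39.4,33.7,13,0],[39.4,33.7,13,0],[39.4,33.7,13,0],[39.4,33.7,13,0],[39.4,33.7,13,0],[39.4,33.7,13,0],[0,0,0,0],[0,0,0,0],[0,0,0,0]]' 56
python3 - <<'E'
from h import *
c=cal("wrist"); im=robot.capture("wrist"); cv2.imwrite("pics/w1.png",im[:,:,::-1])
delta([448,392,100],np.radians(-3.7)); print(tool()[1])
print("cam",ray(c,(320,240))); print(proj(c,[448,392,23]),proj(c,[544,417,23]),proj(c,[540,319.5,23]),proj(c,[452.5,229,23]))
E
```

```text
clock: 2.15
eef_pos: [447.1, 394.2, 140.7]
ee_rot: [1.0, -0.031, -0.0, -0.001]
ft_force: [-0.4, -0.2, -0.0]
width: 55.7
shift [ 0.99  2.12 40.74] twist 0.003 q7 -0.61
[[ 1.   -0.06 -0.  ]
 [-0.06 -1.    0.  ]
 [-0.   -0.   -1.  ]]
cam (array([451.23, 460.92, 308.03]), array([-0.  , -0.23, -0.97]))
[316.67 241.09] [434.51 203.55] [427.31 315.61] [331.77 406.16]
```

View pics/w1.png

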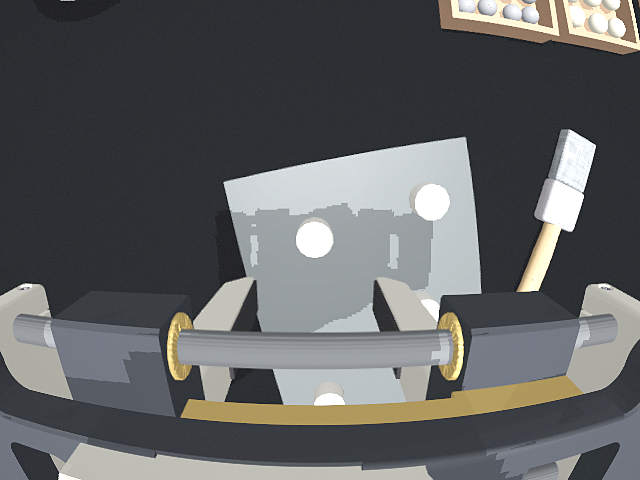

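The wrist view shows the puck at (314,239), 3 px from the prediction. Descend and grip.

```bash
python3 -m crank '[[0,2,45,0],[0,0,45,0],[0,0,30,0],[0,0,14,0],[0,0,0,0],[0,0,0,0]]'
python3 -m crank '[[0,0,0,0],[0,0,0,0],[0,0,0,0],[0,0,0,0],[0,0,-40,0],[0,0,-50,0],[0,0,0,0],[0,0,0,0]]' 20
python3 - <<'E'
from h import *
delta([627,-72.6,90],np.radians(-3.7))
E
```

```text
clock: 2.95
eef_pos: [449.2, 391.3, 8.0]
ee_rot: [0.999, -0.032, 0.001, -0.001]
ft_force: [0.2, 0.6, 0.3]
width: 56.0
clock: 3.95
eef_pos: [447.8, 390.1, 96.1]
ee_rot: [0.999, -0.032, -0.001, 0.0]
ft_force: [0.9, 0.1, -0.7]
width: 29.5
shift [208.84 450.08   6.21] twist -0.000 q7 -0.58
```

```bash
python3 -m crank '[[20.9,45,0,0],[20.9,45,0,0],[20.9,45,0,0],[20.9,45,0,0],[20.9,45,0,0],[20.9,45,0,0],[20.9,45,0,0],[20.9,45,0,0],[20.9,45,0,0],[20.9,45,0,0],[0,0,0,0],[0,0,0,0],[0,0,0,0]]'
python3 - <<'E'
from h import *
delta([627,-72.6,27],np.radians(-3.7))
c=cal("wrist"); im=robot.capture("wrist"); cv2.imwrite("pics/w2.png",im[:,:,::-1])
print(proj(c,[624.9,-106.2,66]),proj(c,[639.4,120.4,66]))
E
```

```text
clock: 5.58
eef_pos: [627.0, -69.6, 95.7]
ee_rot: [1.0, -0.031, -0.001, -0.001]
ft_force: [0.2, 0.6, -0.4]
width: 29.8
shift [ 0.31  3.12 68.68] twist 0.003 q7 0.19
[315.8  332.61] [316.1  -55.24]
```

View pics/w2.png

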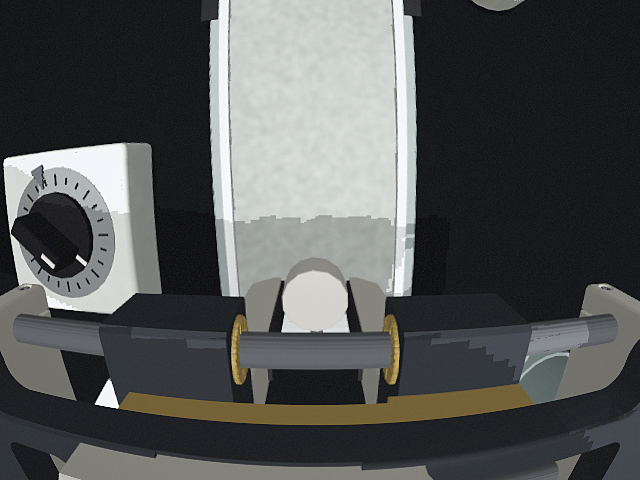

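The wrist view shows the puck held over the tray between the walls, with the dial at (65,232), its mark at (40,172) and the pointer at about (82,262). Lower, release, then go to the next puck.

```bash
python3 -m crank '[[0,2.5,35,0],[0,0,25,0],[0,0,8,0],[0,0,0,0],[0,0,0,0]]'
python3 -m crank '[[0,0,0,0],[0,0,0,0],[0,0,-40,0],[0,0,-40,0],[0,0,0,0]]' 50
python3 - <<'E'
from h import *
delta([544,417,100],np.radians(-3.7))
E
```

```text
clock: 6.25
eef_pos: [628.6, -74.6, 29.8]
ee_rot: [0.999, -0.032, 0.001, 0.0]
ft_force: [0.2, 0.5, -0.3]
width: 29.5
clock: 6.88
eef_pos: [630.4, -75.4, 112.6]
ee_rot: [0.999, -0.033, 0.004, 0.0]
ft_force: [0.3, -0.2, -0.5]
width: 49.8
shift [-118.36 -485.73   11.37] twist -0.001 q7 0.19
```

```bash
cat >> h.py <<'E'
def seepuck(exp,name):
    c=cal("wrist"); im=robot.capture("wrist")[:,:,::-1]; cv2.imwrite("pics/%s.png"%name,im)
    hsv=cv2.cvtColor(np.ascontiguousarray(im),cv2.COLOR_BGR2HSV)
    m=((hsv[...,2]>225)&(hsv[...,1]<40)).astype(np.uint8); m[285:]=0
    n,l,st,ce=cv2.connectedComponentsWithStats(m)
    for i in range(1,n):
        if 300<st[i,4]<3000:
            q=onplane(c,ce[i],24); print("blob",st[i],q[:2],"off",q[:2]-np.array(exp))
E
python3 -m crank '[[-11.8,-48.6,0,0],[-11.8,-48.6,0,0],[-11.8,-48.6,0,0],[-11.8,-48.6,0,0],[-11.8,-48.6,0,0],[-11.8,-48.6,0,0],[-11.8,-48.6,0,0],[-11.8,-48.6,0,0],[-11.8,-48.6,0,0],[-11.8,-48.6,0,0],[0,0,0,0],[0,0,0,0],[0,0,0,0]]' 56
python3 - <<'E'
from h import *
seepuck([544,417],"w3")
delta([544,417,8],np.radians(-3.7))
E
```

```text
clock: 8.5
eef_pos: [542.3, 415.4, 108.3]
ee_rot: [0.999, -0.034, 0.0, 0.001]
ft_force: [0.1, -0.6, 0.0]
width: 56.3
blob [501   0  23  17 313] [704.87 593.46] off [160.87 176.46]
blob [535   2  21  22 345] [736.45 594.23] off [192.45 177.23]
blob [561   6  20  22 308] [763.8  595.55] off [219.8  178.55]
blob [ 482  149   55   74 2141] [689.63 453.72] off [145.63  36.72]
blob [ 463  212   56   58 2125] [674.79 412.26] off [130.79  -4.74]
blob [ 294  224   42   41 1280] [541.98 419.04] off [-2.02  2.04]
shift [  1.53  -1.59 100.55] twist -0.003 q7 -0.56
```

```bash
python3 -m crank '[[0,-3,40,0],[0,0,40,0],[0,0,20,0],[0,0,0,0],[0,0,0,0],[0,0,0,0]]'
python3 -m crank '[[0,0,0,0],[0,0,0,0],[0,0,0,0],[0,0,0,0],[0,0,-40,0],[0,0,-50,0],[0,0,0,0],[0,0,0,0]]' 20
python3 - <<'E'
from h import *
delta([629.6,-32.7,95],np.radians(-3.7))
E
```

```text
clock: 9.3
eef_pos: [542.8, 421.6, 10.6]
ee_rot: [0.999, -0.033, 0.001, -0.001]
ft_force: [-0.2, 0.8, 1.1]
width: 55.7
clock: 10.3
eef_pos: [540.8, 420.6, 97.9]
ee_rot: [0.999, -0.032, -0.001, 0.0]
ft_force: [-0.9, -0.5, -1.8]
width: 28.9
shift [118.   446.56   3.15] twist -0.000 q7 -0.56
```

```bash
python3 -m crank '[[13.1,49.6,0,0],[13.1,49.6,0,0],[13.1,49.6,0,0],[13.1,49.6,0,0],[13.1,49.6,0,0],[13.1,49.6,0,0],[13.1,49.6,0,0],[13.1,49.6,0,0],[13.1,49.6,0,0],[0,0,0,0],[0,0,0,0],[0,0,30,0],[0,0,30,0],[0,0,8,0],[0,0,0,0],[0,0,0,0],[0,0,0,0]]'
python3 -m crank '[[0,0,0,0],[0,0,0,0],[0,0,-40,0],[0,0,-40,0],[0,0,0,0],[0,0,0,0]]' 50
python3 - <<'E'
from h import *
delta([540,319.5,105],np.radians(-3.7))
E
```

```text
clock: 12.42
eef_pos: [630.8, -32.0, 31.2]
ee_rot: [0.999, -0.032, 0.001, -0.0]
ft_force: [0.0, 0.1, -0.2]
width: 28.8
clock: 13.18
eef_pos: [629.7, -32.1, 110.2]
ee_rot: [0.999, -0.032, -0.001, -0.0]
ft_force: [-0.8, -0.1, 0.5]
width: 50.0
shift [-112.29 -345.02    5.34] twist -0.000 q7 0.12
```

```bash
python3 -m crank '[[-14,-43.1,0,0],[-14,-43.1,0,0],[-14,-43.1,0,0],[-14,-43.1,0,0],[-14,-43.1,0,0],[-14,-43.1,0,0],[-14,-43.1,0,0],[-14,-43.1,0,0],[0,0,0,0],[0,0,0,0],[0,0,0,0]]' 56
python3 - <<'E'
from h import *
seepuck([540,319.5],"w4")
delta([540,319.5,8],np.radians(-3.7))
E
```

```text
clock: 14.55
eef_pos: [541.5, 316.6, 110.1]
ee_rot: [0.999, -0.034, -0.0, 0.001]
ft_force: [0.1, -0.1, 0.3]
width: 55.8
blob [ 477   23   52   73 1717] [689.67 450.85] off [149.67 131.35]
blob [ 463   80   55   63 2280] [674.91 409.96] off [134.91  90.46]
blob [ 289  223   42   40 1260] [537.9  321.25] off [-2.1   1.75]
shift [ -1.77  -2.7  102.36] twist -0.004 q7 -0.43
```

Target (538,321): shift (-3.5,-4.5), down 102.

```bash
python3 -m crank '[[-3,-4,40,0],[0,0,40,0],[0,0,22,0],[0,0,0,0],[0,0,0,0],[0,0,0,0]]'
python3 -m crank '[[0,0,0,0],[0,0,0,0],[0,0,0,0],[0,0,0,0],[0,0,-40,0],[0,0,-50,0],[0,0,0,0],[0,0,0,0]]' 20
python3 - <<'E'
from h import *
delta([632.1,7.2,28],np.radians(-3.7))
E
```

```text
clock: 15.35
eef_pos: [539.3, 323.6, 10.2]
ee_rot: [0.999, -0.033, 0.001, -0.001]
ft_force: [0.1, 0.6, -0.3]
width: 56.2
clock: 16.35
eef_pos: [537.4, 323.1, 98.0]
ee_rot: [0.999, -0.032, -0.001, 0.0]
ft_force: [-0.7, -0.4, -1.1]
width: 29.3
shift [115.07 309.06  70.08] twist -0.000 q7 -0.43
```

```bash
python3 -m crank '[[16.4,44.1,0,0],[16.4,44.1,0,0],[16.4,44.1,0,0],[16.4,44.1,0,0],[16.4,44.1,0,0],[16.4,44.1,0,0],[16.4,44.1,0,0],[0,0,0,0],[0,0,0,0],[0,0,30,0],[0,0,30,0],[0,0,10,0],[0,0,0,0],[0,0,0,0],[0,0,0,0]]'
python3 -m crank '[[0,0,0,0],[0,0,0,0],[0,0,-40,0],[0,0,-40,0],[0,0,0,0],[0,0,0,0]]' 50
python3 - <<'E'
from h import *
delta([567,235.5,105],np.radians(-3.7))
E
```

```text
clock: 18.23
eef_pos: [632.8, 8.4, 28.8]
ee_rot: [0.999, -0.032, 0.0, -0.0]
ft_force: [-0.0, 0.2, -0.8]
width: 29.4
clock: 18.98
eef_pos: [632.1, 7.9, 108.2]
ee_rot: [0.999, -0.032, -0.001, -0.0]
ft_force: [1.3, 0.3, -0.7]
width: 50.0
shift [ -79.68 -222.9     3.28] twist -0.000 q7 0.06
```

```bash
python3 -m crank '[[-15.9,-44.6,0,0],[-15.9,-44.6,0,0],[-15.9,-44.6,0,0],[-15.9,-44.6,0,0],[-15.9,-44.6,0,0],[0,0,0,0],[0,0,0,0],[0,0,0,0]]' 56
python3 - <<'E'
from h import *
seepuck([567,235.5],"w5")
delta([567,235.5,8],np.radians(-3.7))
E
```

```text
clock: 19.98
eef_pos: [568.3, 232.9, 108.1]
ee_rot: [0.999, -0.034, -0.0, 0.001]
ft_force: [-0.5, -0.2, 0.3]
width: 56.3
blob [ 419    0   57   32 1201] [676.15 400.6 ] off [109.15 165.1 ]
blob [ 293  225   41   40 1265] [566.86 235.92] off [-0.14  0.42]
blob [ 143  243   35   38 1013] [451.11 231.07] off [-115.89   -4.43]
shift [ -1.52  -2.4  100.33] twist -0.004 q7 -0.30
```

```bash
python3 -m crank '[[-1,-2,40,0],[0,0,40,0],[0,0,21,0],[0,0,0,0],[0,0,0,0],[0,0,0,0]]'
python3 -m crank '[[0,0,0,0],[0,0,0,0],[0,0,0,0],[0,0,0,0],[0,0,-40,0],[0,0,-50,0],[0,0,0,0],[0,0,0,0]]' 20
python3 - <<'E'
from h import *
delta([634.7,47.1,28],np.radians(-3.7))
E
```

```text
clock: 20.78
eef_pos: [568.0, 237.6, 9.0]
ee_rot: [0.999, -0.033, 0.001, -0.0]
ft_force: [0.2, 0.1, 0.2]
width: 55.7
clock: 21.78
eef_pos: [566.2, 237.5, 97.1]
ee_rot: [0.999, -0.032, -0.001, 0.0]
ft_force: [-0.6, -0.4, -0.6]
width: 29.5
shift [ 80.81 185.49  69.03] twist -0.000 q7 -0.30
```

```bash
python3 -m crank '[[16.2,37.1,0,0],[16.2,37.1,0,0],[16.2,37.1,0,0],[16.2,37.1,0,0],[16.2,37.1,0,0],[0,0,0,0],[0,0,0,0],[0,0,30,0],[0,0,30,0],[0,0,9,0],[0,0,0,0],[0,0,0,0],[0,0,0,0]]'
python3 -m crank '[[0,0,0,0],[0,0,0,0],[0,0,-40,0],[0,0,-40,0],[0,0,0,0],[0,0,0,0]]' 50
python3 - <<'E'
from h import *
delta([451,231,105],np.radians(-3.7))
E
```

```text
clock: 23.4
eef_pos: [635.9, 47.7, 29.0]
ee_rot: [0.999, -0.032, 0.0, -0.0]
ft_force: [-0.5, 0.4, -0.6]
width: 29.0
clock: 24.15
eef_pos: [635.1, 47.3, 108.1]
ee_rot: [0.999, -0.032, -0.001, -0.0]
ft_force: [-0.1, 0.7, -0.8]
width: 50.2
shift [-195.63 -171.39    3.39] twist -0.000 q7 0.00
```

```bash
python3 -m crank '[[-32.6,-28.6,0,0],[-32.6,-28.6,0,0],[-32.6,-28.6,0,0],[-32.6,-28.6,0,0],[-32.6,-28.6,0,0],[-32.6,-28.6,0,0],[0,0,0,0],[0,0,0,0],[0,0,0,0]]' 56
python3 - <<'E'
from h import *
seepuck([451,231],"w6")
delta([451,231,8],np.radians(-3.7))
E
```

```text
clock: 25.28
eef_pos: [452.6, 229.7, 108.3]
ee_rot: [0.999, -0.034, 0.0, 0.001]
ft_force: [0.4, -0.7, 0.1]
width: 56.1
blob [ 546    0   44  122 1934] [667.47 390.27] off [216.47 159.27]
blob [ 292  227   41   41 1299] [450.27 230.97] off [-0.73 -0.03]
shift [ -1.66  -1.28 100.36] twist -0.003 q7 -0.36
```

```bash
python3 -m crank '[[-2,-1,40,0],[0,0,40,0],[0,0,21,0],[0,0,0,0],[0,0,0,0],[0,0,0,0]]'
python3 -m crank '[[0,0,0,0],[0,0,0,0],[0,0,0,0],[0,0,0,0],[0,0,-40,0],[0,0,-50,0],[0,0,0,0],[0,0,0,0]]' 20
python3 - <<'E'
from h import *
delta([637.2,87,28],np.radians(-3.7))
E
```

```text
clock: 26.08
eef_pos: [450.7, 232.5, 8.7]
ee_rot: [0.999, -0.033, 0.001, -0.001]
ft_force: [-0.4, 0.5, 1.4]
width: 55.8
clock: 27.08
eef_pos: [449.0, 232.1, 97.1]
ee_rot: [0.999, -0.032, -0.001, 0.0]
ft_force: [-1.2, 0.5, -0.3]
width: 29.7
shift [197.28 132.62  68.97] twist -0.000 q7 -0.35
```

```bash
python3 -m crank '[[32.9,22.1,0,0],[32.9,22.1,0,0],[32.9,22.1,0,0],[32.9,22.1,0,0],[32.9,22.1,0,0],[32.9,22.1,0,0],[0,0,0,0],[0,0,0,0],[0,0,30,0],[0,0,30,0],[0,0,9,0],[0,0,0,0],[0,0,0,0],[0,0,0,0]]'
python3 -m crank '[[0,0,0,0],[0,0,0,0],[0,0,-50,0],[0,0,-60,0],[0,0,-60,0],[0,0,0,0],[0,0,0,0]]' 50
python3 - <<'E'
from h import *
delta([485.2,-308.8,180],np.radians(48))
E
```

```text
clock: 28.82
eef_pos: [638.2, 87.5, 29.0]
ee_rot: [0.999, -0.032, 0.0, -0.0]
ft_force: [0.3, 0.2, -1.0]
width: 29.2
clock: 29.7
eef_pos: [637.6, 87.1, 198.3]
ee_rot: [0.999, -0.032, -0.0, -0.0]
ft_force: [-0.6, 0.3, -0.6]
width: 50.0
shift [-126.31  404.98   18.42] twist -0.903 q7 -0.08
```

```bash
python3 -m crank '[[-14,45,0,0],[-14,45,0,0],[-14,45,0,0],[-14,45,0,0],[-14,45,0,0],[-14,45,0,0],[-14,45,0,0],[-14,45,0,0],[-14,45,0,0],[0,0,0,-0.18],[0,0,0,-0.18],[0,0,0,-0.18],[0,0,0,-0.18],[0,0,0,-0.18],[0,0,0,0],[0,0,0,0],[0,0,0,0]]' 60
python3 - <<'E'
from h import *
print("cap",onplane(cal("scene"),(223,104),170))
delta([485.2,-308.8,180],np.radians(48))
c=cal("wrist"); im=robot.capture("wrist"); cv2.imwrite("pics/w7.png",im[:,:,::-1])
print(proj(c,[569.55,-384.8,8]),proj(c,[400.9,-232.75,8]),proj(c,[485.2,-308.8,44]))
s=robot.capture("scene")[120:345,220:520]; cv2.imwrite("pics/s7.png",cv2.resize(s,(800,600),interpolation=cv2.INTER_CUBIC)[:,:,::-1])
E
```

```text
clock: 31.82
eef_pos: [485.9, -308.6, 198.2]
ee_rot: [0.914, 0.405, -0.0, -0.0]
ft_force: [-0.1, 0.2, -0.3]
width: 60.1
cap [ 478.88 -527.44  170.  ]
shift [-0.65 -0.4  18.18] twist -0.004 q7 1.38
[315.13 326.31] [314.05 104.34] [314.53 228.76]
```

View pics/w7.png

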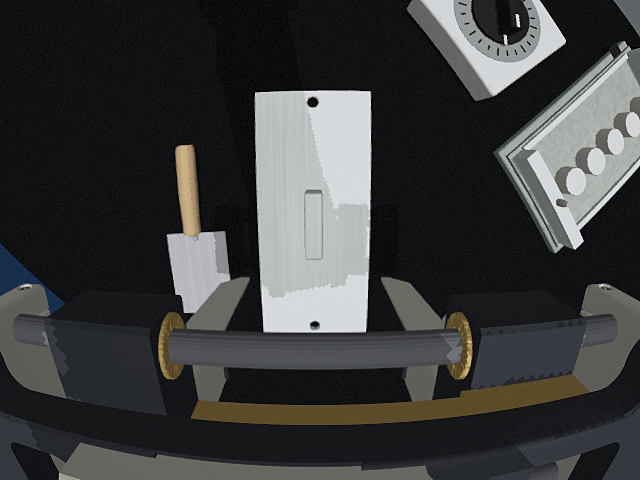

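View pics/s7.png

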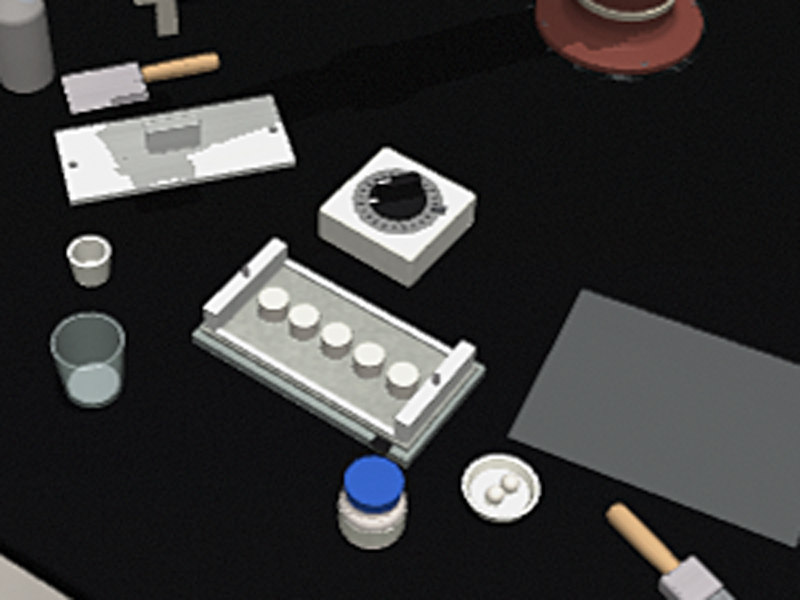

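The wrist view shows the cover holes at (313,101.5) and (314.5,324.5), with the rib centre at (313.5,225). The scene crop shows all five pucks standing in a row inside the tray.

```bash
python3 - <<'E'
from h import *
c=cal("wrist"); g=cv2.imread("pics/w7.png",0)
H=[]
for x,y in [(313,101),(314,324)]:
    w=g[y-8:y+9,x-9:x+10]; m=(w<110)
    n,l,st,ce=cv2.connectedComponentsWithStats(m.astype(np.uint8)); i=1+np.argmax(st[1:,4]); u=ce[i]+[x-9,y-8]; print(u,st[i,4]); H.append(onplane(c,u,8))
d=H[0]-H[1]; print(H,np.linalg.norm(d),"yaw y",np.degrees(np.arctan2(d[1],d[0]))); m=(H[0]+H[1])/2; print(m)
delta([m[0],m[1],12],np.arctan2(d[1],d[0])-np.pi/2)
E
```

```text
[312.13 101.78] 89
[314.24 324.47] 51
[array([ 398.01, -232.56,    8.  ]), array([ 567.72, -384.21,    8.  ])] 227.6012127958193 yaw y 138.21577153118966
[ 482.86 -308.39    8.  ]
shift [ -1.96  -2.56 186.5 ] twist -0.007 q7 1.38
```

```bash
python3 -m crank '[[-2,-2.5,50,-0.007],[0,0,50,0],[0,0,40,0],[0,0,30,0],[0,0,0,0],[0,0,0,0],[0,0,0,0]]'
python3 - <<'E'
from h import *
delta([482.86,-308.39,12],np.radians(48.2))
E
```

```text
clock: 32.8
eef_pos: [484.0, -309.3, 30.3]
ee_rot: [0.913, 0.409, 0.001, 0.001]
ft_force: [-0.8, -0.7, 0.2]
width: 59.8
shift [-0.1  -1.54 18.32] twist 0.001 q7 1.39
```

```bash
python3 -m crank '[[0,-1,10,0],[0,0,6,0],[0,0,0,0],[0,0,0,0],[0,0,0,0]]'
python3 -m crank '[[0,0,0,0],[0,0,0,0],[0,0,0,0],[0,0,0,0],[0,0,0,0],[0,0,-10,0],[0,0,-40,0],[0,0,-50,0],[0,0,0,0],[0,0,0,0],[0,0,0,0]]' 5
python3 - <<'E'
from h import *
delta([632.1,7.2,120],np.radians(-3.7))
c=cal("wrist"); im=robot.capture("wrist"); cv2.imwrite("pics/w8.png",im[:,:,::-1])
E
```

```text
clock: 33.42
eef_pos: [482.3, -308.1, 12.8]
ee_rot: [0.913, 0.409, 0.0, 0.0]
ft_force: [0.3, -0.6, 0.7]
width: 60.2
clock: 34.8
eef_pos: [480.7, -307.1, 110.8]
ee_rot: [0.913, 0.409, -0.001, -0.002]
ft_force: [-0.6, -0.1, -4.3]
width: 15.8
shift [335.28 -96.36  -9.1 ] twist 0.907 q7 1.39
```

View pics/w8.png

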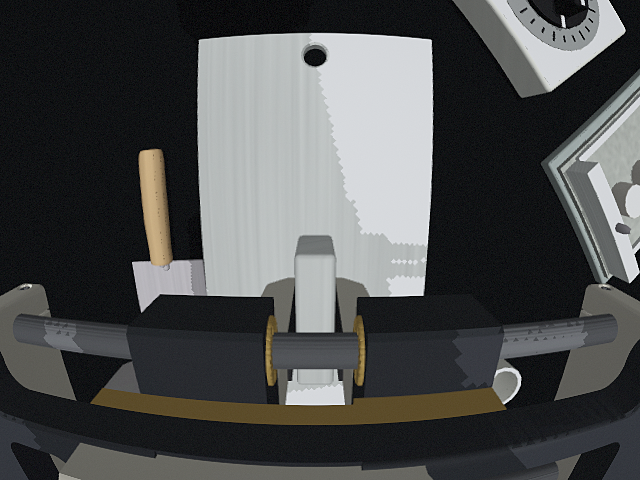

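The cover is held by the rib, and its far hole is visible at (315,55). Raise and carry it to the tray.

```bash
python3 -m crank '[[0,0,-20,0],[28,-8,0,0],[28,-8,0,0],[28,-8,0,0],[28,-8,0,0],[28,-8,0,0],[28,-8,0,0],[28,-8,0,0],[28,-8,0,0],[28,-8,0,0],[28,-8,0,0],[28,-8,0,0],[28,-8,0,0],[0,0,0,0],[0,0,0,0]]'
python3 -m crank '[[0,0,0,0.11],[0,0,0,0.11],[0,0,0,0.11],[0,0,0,0.11],[0,0,0,0.11],[0,0,0,0.11],[0,0,0,0.11],[0,0,0,0.11],[0,0,0,0.027],[0,0,0,0],[0,0,0,0],[0,0,0,0]]'
python3 - <<'E'
from h import *
delta([632.1,7.2,120],np.radians(-3.7))
c=cal("wrist"); im=robot.capture("wrist"); cv2.imwrite("pics/w9.png",im[:,:,::-1])
print(proj(c,[639.4,120.4,66]))
im=robot.capture("side"); cv2.imwrite("pics/sd9.png",cv2.resize(im[190:340,220:420],(800,600),interpolation=cv2.INTER_CUBIC)[:,:,::-1])
E
```

```text
clock: 36.72
eef_pos: [633.3, 5.4, 131.4]
ee_rot: [0.913, 0.408, -0.002, 0.0]
ft_force: [0.2, -1.2, -2.9]
width: 15.8
clock: 38.22
eef_pos: [634.3, 6.4, 132.6]
ee_rot: [0.999, -0.032, -0.0, -0.0]
ft_force: [-0.0, 0.9, -3.0]
width: 16.1
shift [-2.23 -0.62 12.64] twist -0.000 q7 0.11
[311.48  78.71]
```

View pics/w9.png

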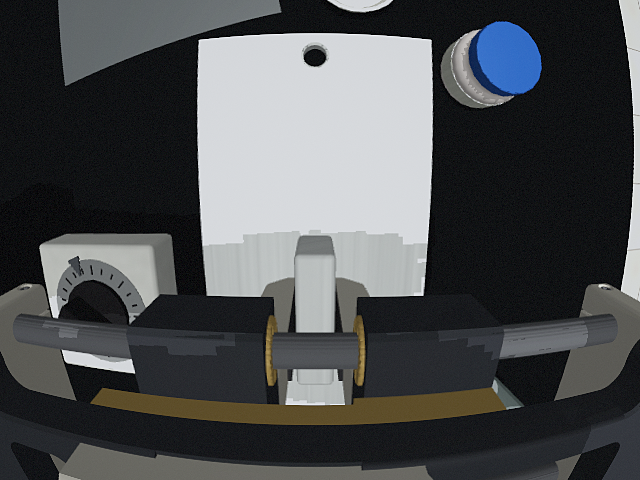

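The wrist view shows the cover over the tray with its hole at (315,55) and the pin hidden beneath it. Lower until the underside is just above the pin tips, then look through the hole.

```bash
python3 -m crank '[[-3.5,-2.7,15,0],[0,0,20,0],[0,0,13,0],[0,0,0,0],[0,0,0,0],[0,0,0,0],[0,0,0,0]]'
python3 - <<'E'
from h import *
delta([631,9.3,83],np.radians(-3.7))
c=cal("wrist"); im=robot.capture("wrist")[:,:,::-1]; cv2.imwrite("pics/w10.png",im)
a=cv2.resize(im[20:95,265:365],(400,300),interpolation=cv2.INTER_CUBIC)
s=robot.capture("scene")[:,:,::-1]; cv2.imwrite("pics/s10.png",s)
b=cv2.resize(s[190:302,280:430],(400,300),interpolation=cv2.INTER_CUBIC)
d=robot.capture("side")[:,:,::-1]; cv2.imwrite("pics/d10.png",d)
e=cv2.resize(d[205:295,255:375],(800,300),interpolation=cv2.INTER_CUBIC)
cv2.imwrite("pics/v10.png",np.vstack([np.hstack([a,b]),e]))
E
```

```text
clock: 39.2
eef_pos: [631.4, 9.5, 85.3]
ee_rot: [0.999, -0.033, 0.001, -0.0]
ft_force: [-0.0, 0.5, -3.2]
width: 15.6
shift [-0.37  0.2   2.27] twist -0.000 q7 0.12
```

View pics/v10.png

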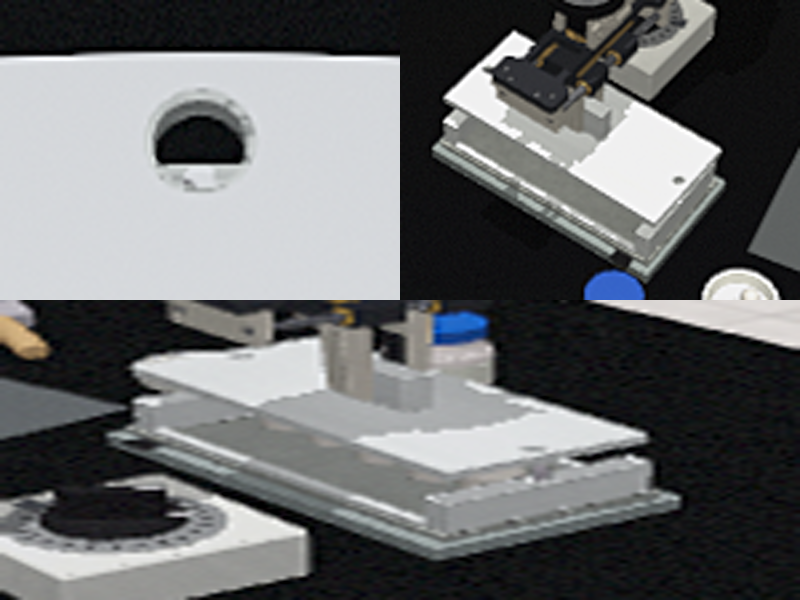

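The wrist crop shows the wall's outer edge crossing the hole at crop y=163, with the hole centre at (201,140). The side crop shows the near pin almost under its hole.

```bash
python3 - <<'E'
from h import *
p,R,s=tool(); w=cal("wrist"); sc=cal("scene"); sd=cal("side")
zt=p[2]-4.8
yd=np.array([.064,.998,0]); xd=np.array([.998,-.064,0]); C=np.array([632.1,7.2,0])
def T(q): return np.array([(q-C)@xd,(q-C)@yd,q[2]])
def P(q): return np.array([(q-p)@xd,(q-p)@yd])
h=onplane(w,(315.2,55),zt); print("wrist hole rel tray",T(h),"rel tcp",P(h))
e=onplane(w,(315.2,60.75),50); print("wrist wall edge (should be y122)",T(e))
h=onplane(sc,(384.6,257.5),zt);print("scene hole+ tray",T(h),"tcp",P(h))
h=onplane(sd,(291.3,221.5),zt);print("side hole+ tray",T(h),P(h))
h=onplane(sd,(335.25,249.7),zt);print("side hole- tray",T(h),P(h))
h=onplane(sd,(545/6.667+255,168/3.333+205),62);print("side pin- ",T(h))
# scene pins in initial image, refined
g=cv2.imread("pics/scene0.png",0)
print(g[218:226,308:320]); print(g[256:266,378:390])
E
```

```text
wrist hole rel tray [ -0.99 115.46  80.14] rel tcp [  0.14 113.2 ]
wrist wall edge (should be y122) [ -0.95 120.21  50.  ]
scene hole+ tray [  0.8  116.04  80.14] tcp [  1.94 113.79]
side hole+ tray [ -1.86 115.11  80.14] [ -0.73 112.86]
side hole- tray [  -2.79 -114.79   80.14] [  -1.65 -117.04]
side pin-  [  -0.05 -118.67   62.  ]
[[ 12  14  11   8  46 139 243 253 243 242 244 248]
 [ 11  11  15  46 127 246 255 244 242 244 248 213]
 [  9   2  32 104 118 219 250 244 245 247 213 131]
 [  0  67  87  99  98 173 239 247 248 213 134 111]
 [ 59 192 194 116  82 169 242 251 213 133 110 118]
 [183 255 239 156 101 177 244 215 134 111 114 118]
 [250 252 250 243 213 236 217 134 116 119 118 120]
 [249 243 243 249 253 215 133 116 123 120 119 122]]
[[175 174 177 179 178 178 179 211 238 243 241 240]
 [176 176 181 183 183 182 201 236 244 241 240 241]
 [175 178 183 186 182 195 238 246 241 240 241 244]
 [180 179 181 181 165 221 248 244 242 241 243 248]
 [178 176 174 166 140 111 138 227 245 243 246 232]
 [169 168 181 192 145  94 114 222 248 249 238 163]
 [168 176 229 213 122  88 109 224 254 250 188 106]
 [171 222 248 230 135  84 117 230 255 182  97 118]
 [199 237 245 250 221 157 204 246 188 102 118 119]
 [236 245 241 243 247 254 255 202 114 114 120 121]]
```

The wrist and scene views agree that the cover must move about 2.8 mm towards -y, with x about right.

```bash
python3 -m crank '[[-0.3,2.8,2,0],[0,0,0,0],[0,0,0,0],[0,0,0,0],[0,0,0,0]]'
python3 - <<'E'
from h import *
delta([631,6.5,83],np.radians(-3.7))
im=robot.capture("wrist")[:,:,::-1]; cv2.imwrite("pics/w11.png",im)
a=cv2.resize(im[35:75,290:340],(375,300),interpolation=cv2.INTER_CUBIC)
s=robot.capture("scene")[:,:,::-1]; cv2.imwrite("pics/s11.png",s)
b=cv2.resize(s[190:302,280:430],(400,300),interpolation=cv2.INTER_CUBIC)
d=robot.capture("side")[:,:,::-1]; cv2.imwrite("pics/d11.png",d)
e=cv2.resize(d[215:275,275:375],(775,300),interpolation=cv2.INTER_CUBIC)
cv2.imwrite("pics/v11.png",np.vstack([np.hstack([a,b]),e]))
E
```

```text
clock: 39.98
eef_pos: [630.6, 6.8, 82.7]
ee_rot: [0.999, -0.032, 0.0, 0.0]
ft_force: [0.1, -0.7, -4.2]
width: 15.9
shift [ 0.46  0.27 -0.34] twist -0.000 q7 0.12
```

View pics/v11.png

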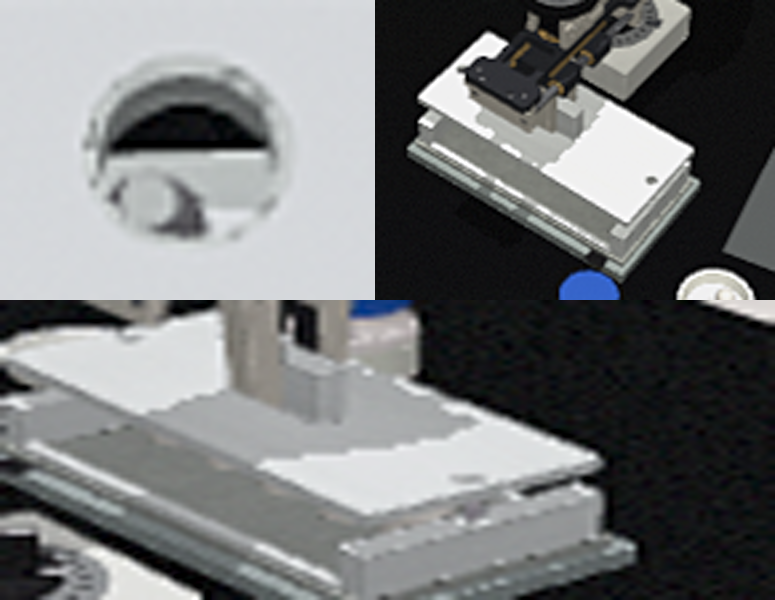

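The pin tip is now visible in the hole: tip at crop (148,200), hole centre at (190,150).

```bash
python3 - <<'E'
from h import *
p,R,s=tool(); w=cal("wrist")
a=onplane(w,(148/7.5+290,200/7.5+35),66); b=onplane(w,(190/7.5+290,150/7.5+35),p[2]-4.8)
print(a,b,"need tool shift",R.T@(a-b), np.linalg.norm((b-p)[:2]))
E
```

```text
[635.21 119.58  66.  ] [637.96 119.74  77.83] need tool shift [-2.73  0.34 11.83] 113.17508579729326
```

```bash
python3 - <<'E'
from h import *
from scipy.spatial.transform import Rotation as Ro
p,R,s=tool(); w=cal("wrist")
Tt=np.eye(4); Tt[:3,:3]=R; Tt[:3,3]=p; X=w["camera_from_world"]@Tt   # cam from tool
def at(pos,q):
    T=np.eye(4); T[:3,:3]=Ro.from_quat(q).as_matrix(); T[:3,3]=pos
    c=dict(w); c["camera_from_world"]=X@np.linalg.inv(T); return c
c=at([627,-69.6,95.7],[.9995,-.031,-.001,-.001])
print("tool yaw",np.degrees(np.arctan2(*Ro.from_quat([.9995,-.031,-.001,-.001]).as_matrix()[[1,0],0])))
g=cv2.GaussianBlur(cv2.imread("pics/w2.png",0),(3,3),0).astype(int)
for lo,hi,z,sg in [(200,222,20,1),(408,425,20,-1),(222,240,25,-1),(388,400,25,1)]:
    pts=[]
    for y in range(20,210,6):
        d=sg*np.diff(g[y,lo:hi]); k=np.argmax(d)
        pts.append(onplane(c,(lo+k+.5,y),z)[:2])
    pts=np.array(pts,np.float32)
    vx,vy,x0,y0=cv2.fitLine(pts,cv2.DIST_HUBER,0,.01,.01).ravel()
    print(lo,"yaw",np.degrees(np.arctan2(vy,vx))%180,"x at y=7:",x0+(7.2-y0)*vx/vy,"n",len(pts))
E
```

```text
tool yaw -3.552862028090872
200 yaw 87.352585 x at y=7: 562.04095 n 32
408 yaw 87.3557 x at y=7: 698.39307 n 32
222 yaw 87.45326 x at y=7: 575.8248 n 32
388 yaw 87.56736 x at y=7: 684.588 n 32
```

The tray edges in the earlier wrist view consistently give a tray y axis of 87.4° and a centre x of 630.2. The cover therefore needs a twist of -0.019 and x -0.4. Correct that and look again.

```bash
python3 -m crank '[[-0.4,0.3,2,-0.019],[0,0,0,0],[0,0,0,0],[0,0,0,0],[0,0,0,0]]'
python3 - <<'E'
from h import *
delta([630.2,6.4,80],np.radians(-2.6))
im=robot.capture("wrist")[:,:,::-1]; cv2.imwrite("pics/w12.png",im)
a=cv2.resize(im[35:75,290:340],(375,300),interpolation=cv2.INTER_CUBIC)
d=robot.capture("side")[:,:,::-1]; cv2.imwrite("pics/d12.png",d)
e=cv2.resize(d[235:275,315:365],(375,300),interpolation=cv2.INTER_CUBIC)
cv2.imwrite("pics/v12.png",np.hstack([a,e]))
E
```

```text
clock: 40.75
eef_pos: [630.1, 6.5, 80.7]
ee_rot: [1.0, -0.023, -0.0, 0.0]
ft_force: [0.9, 0.1, -2.9]
width: 15.9
shift [0.09 0.06 0.69] twist -0.001 q7 0.14
```

View pics/v12.png

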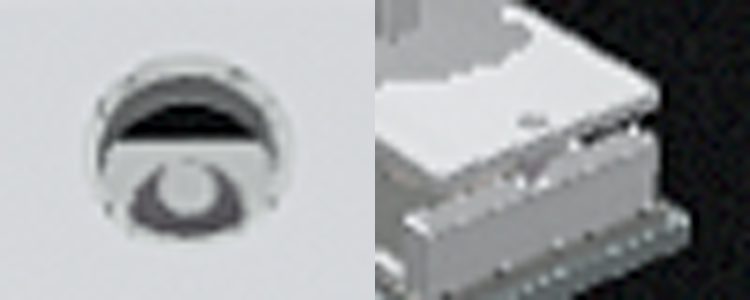

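The tip is centred in the hole in x at (187,188), and the side view shows the other pin under its hole. Lower the cover.

```bash
python3 -m crank '[[0,0,3,0],[0,0,3,0],[0,0,3,0],[0,0,0,0],[0,0,0,0],[0,0,0,0]]'; python3 -m crank '[[0,0,2,0],[0,0,2,0],[0,0,2,0],[0,0,0,0],[0,0,0,0],[0,0,0,0]]'
```

```text
clock: 41.6
eef_pos: [630.2, 6.5, 71.8]
ee_rot: [1.0, -0.023, 0.0, 0.0]
ft_force: [-0.3, 0.5, -3.3]
width: 15.9
clock: 42.35
eef_pos: [630.2, 6.5, 65.7]
ee_rot: [1.0, -0.023, 0.0, 0.0]
ft_force: [0.6, -0.2, -3.6]
width: 15.7
```

Both pins are entered without resistance. Lower the last 3 mm.

```bash
python3 -m crank '[[0,0,1.5,0],[0,0,1,0],[0,0,0,0],[0,0,0,0],[0,0,0,0]]'; python3 -m crank '[[0,0,0.6,0],[0,0,0.6,0],[0,0,0,0],[0,0,0,0]]'
```

```text
clock: 42.98
eef_pos: [630.1, 6.5, 63.2]
ee_rot: [1.0, -0.023, 0.0, 0.0]
ft_force: [-0.1, 0.2, -3.7]
width: 15.8
clock: 43.48
eef_pos: [630.2, 6.4, 62.7]
ee_rot: [1.0, -0.023, 0.0, -0.0]
ft_force: [-2.8, 0.4, 4.8]
width: 16.0
```

Contact came at z 62.7, as predicted. Release, rise, and move towards the dial at (455,-36).

```bash
python3 -m crank '[[0,0,0,0],[0,0,0,0],[0,0,0,0],[0,0,-20,0],[0,0,-40,0],[0,0,-40,0],[0,0,0,0]]' 40
python3 -m crank '[[-28,6,0,0],[-28,6,0,0],[-28,6,0,0],[-28,6,0,0],[-28,6,0,0],[-28,6,0,0],[0,0,0,0],[0,0,0,0],[0,0,0,0]]' 
python3 - <<'E'
from h import *
p,R,s=tool(); print(p)
c=cal("wrist"); print(proj(c,[454,-35,52]))
im=robot.capture("wrist")[:,:,::-1]; cv2.imwrite("pics/w13.png",im)
E
```

```text
clock: 44.35
eef_pos: [632.7, 6.1, 165.6]
ee_rot: [1.0, -0.023, 0.004, 0.0]
ft_force: [0.2, -0.9, -1.0]
width: 39.9
clock: 45.48
eef_pos: [461.8, -21.5, 161.8]
ee_rot: [1.0, -0.023, 0.0, 0.0]
ft_force: [-0.7, 0.0, 0.6]
width: 39.8
[461.8  -21.52 161.76]
[305.94 257.94]
```

View pics/w13.png

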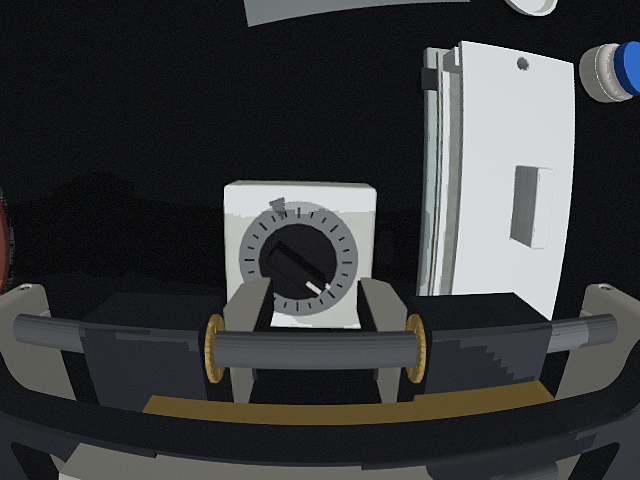

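The wrist view shows the dial disc centred at about (298,259), the mark arrow at about (278,206), and the white pointer dashes at (312,288) on the bar and (328,289) on the skirt. The cover looks seated with the pin in its hole.

```bash
python3 - <<'E'
from h import *
im=cv2.imread("pics/w13.png"); a=im[185:325,225:380]
s=cv2.imread("pics/w13.png")
sc=robot.capture("scene")[:,:,::-1]; cv2.imwrite("pics/s13.png",sc)
b=cv2.resize(sc[195:285,290:410],(400,300),interpolation=cv2.INTER_CUBIC)
sd=robot.capture("side")[:,:,::-1]; cv2.imwrite("pics/d13.png",sd)
d=cv2.resize(sd[215:290,265:365],(400,300),interpolation=cv2.INTER_CUBIC)
big=cv2.resize(a,(400,361),interpolation=cv2.INTER_CUBIC)
big=cv2.resize(im[190:310,240:360],(400,600)[:1]+(400,),interpolation=cv2.INTER_CUBIC)
out=np.zeros((600,800,3),np.uint8); out[:400,:400]=big; out[:300,400:]=b; out[300:,400:]=d
cv2.imwrite("pics/v13.png",out)
E
```

```text
(no output)
```

View pics/v13.png

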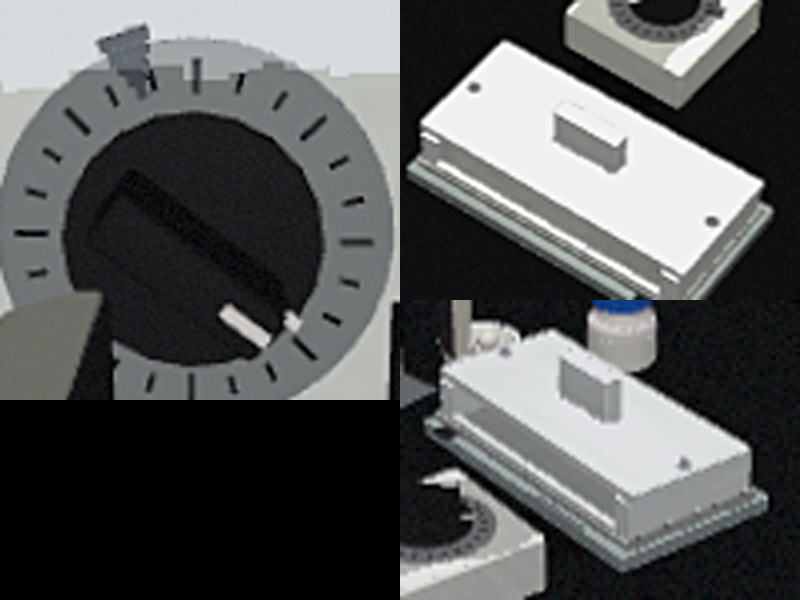

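The cover is flat on both walls with a pin visible in each hole. On the dial crop: skirt centre (193,238), pointer tip (292,320), arrow tip (142,95).

```bash
python3 - <<'E'
from h import *
c=cal("wrist"); f=lambda x,y:(x/3.3333+240-.35,y/3.3333+190-.35)
C=onplane(c,f(193,239),52); P=onplane(c,f(293,322),52); 
for nm,q,z in [("ptr",f(293,322),52),("marktip",f(142,95),47),("markbase",f(121,42),47),("marktip52",f(142,95),52)]:
    d=onplane(c,q,z)-C; print(nm,np.hypot(*d[:2]),np.degrees(np.arctan2(d[1],d[0])))
# bar-top dash ends, bar top z 78
a=onplane(c,f(225,309),78);b=onplane(c,f(264,343),78);d=b-a;print("dash dir",np.degrees(np.arctan2(d[1],d[0])),"dash outer rel C",(b-C)[:2],np.degrees(np.arctan2(*(b-C)[[1,0]])))
print("C",C); delta([C[0],C[1],100])
E
```

```text
ptr 31.376407972176878 -43.98316044628257
marktip 35.26040739331242 106.69034328339073
markbase 48.53309140794929 107.00698550243632
marktip52 35.96224054422963 105.54655259191877
dash dir -45.789391026471726 dash outer rel C [ 15.62 -16.54] -46.64718858573113
C [446.69 -37.6   52.  ]
shift [-13.79  16.59  61.79]
```

Radii check out (31.4 and 35.3). The pointer is at yaw about -45.3° and the mark at 106.8°, so turn counter-clockwise by about 152°. Pre-twist the jaws to yaw -135.3°.

```bash
python3 -m crank '[[-13.8,16.6,0,0],[0,0,0,0.178],[0,0,0,0.178],[0,0,0,0.178],[0,0,0,0.178],[0,0,0,0.178],[0,0,0,0.178],[0,0,0,0.178],[0,0,0,0.178],[0,0,0,0.178],[0,0,0,0.178],[0,0,0,0.178],[0,0,0,0.178],[0,0,0,0.18],[0,0,20,0],[0,0,20,0],[0,0,20,0],[0,0,0,0],[0,0,0,0],[0,0,0,0]]' 36
python3 - <<'E'
from h import *
delta([446.7,-37.6,56],np.radians(-135.3))
E
```

```text
clock: 48.12
eef_pos: [446.4, -38.1, 102.7]
ee_rot: [-0.38, 0.925, -0.0, 0.001]
ft_force: [0.8, -1.0, 0.3]
width: 36.2
shift [-0.49  0.19 46.73] twist -0.001 q7 -1.49
```

```bash
python3 -m crank '[[0,0,20,0],[0,0,20,0],[0,0,6,0],[0,0,0,0],[0,0,0,0],[0,0,0,0]]'
python3 -m crank '[[0,0,0,0],[0,0,0,0],[0,0,0,0],[0,0,0,0],[0,0,0,0]]' 5
python3 - <<'E'
from h import *
p,R,s=tool(); print(s["qpos"],s["wrist_torque"],np.degrees(np.arctan2(R[1,0],R[0,0])))
E
```

```text
clock: 48.88
eef_pos: [446.5, -37.8, 56.5]
ee_rot: [-0.38, 0.925, -0.0, 0.0]
ft_force: [0.3, -0.4, -0.3]
width: 36.0
clock: 49.5
eef_pos: [446.2, -37.6, 56.0]
ee_rot: [-0.38, 0.925, 0.0, 0.0]
ft_force: [0.8, 1.5, 1.2]
width: 14.0
[-0.47  0.71  0.78  2.17 -0.9   0.62 -1.39] [ 0.19  0.03 -0.  ] -135.32258348508466
```

```bash
python3 -m crank '[[0,0,0,-0.15],[0,0,0,-0.15],[0,0,0,-0.15],[0,0,0,-0.15],[0,0,0,-0.15],[0,0,0,-0.15],[0,0,0,-0.15],[0,0,0,-0.15],[0,0,0,0],[0,0,0,0]]'
python3 -m crank '[[0,0,0,-0.15],[0,0,0,-0.15],[0,0,0,-0.15],[0,0,0,-0.15],[0,0,0,-0.15],[0,0,0,-0.15],[0,0,0,-0.15],[0,0,0,-0.15],[0,0,0,-0.15],[0,0,0,-0.105],[0,0,0,0],[0,0,0,0],[0,0,0,0]]'
python3 - <<'E'
from h import *
p,R,s=tool(); print(s["qpos"],s["wrist_torque"],np.degrees(np.arctan2(R[1,0],R[0,0])),"target",106.8-90)
E
```

```text
clock: 50.75
eef_pos: [446.0, -39.2, 56.0]
ee_rot: [0.835, -0.55, 0.001, 0.001]
ft_force: [0.2, -4.3, 0.4]
width: 13.9
clock: 52.38
eef_pos: [447.9, -40.0, 56.0]
ee_rot: [0.99, 0.144, 0.001, 0.002]
ft_force: [1.8, -6.6, -3.3]
width: 14.1
[-0.    0.58  0.06  2.16 -0.08  0.4   0.41] [-1.33 -0.49 -0.02] 16.576222118703598 target 16.799999999999997
```

Release, rise, and check.

```bash
python3 -m crank '[[0,0,0,0],[0,0,0,0],[0,0,0,0],[0,0,-30,0],[0,0,-50,0],[0,-20,-40,0],[0,-20,0,0],[0,0,0,0],[0,0,0,0],[0,0,0,0]]' 40
python3 - <<'E'
from h import *
c=cal("wrist"); im=robot.capture("wrist")[:,:,::-1]; cv2.imwrite("pics/w14.png",im)
u=proj(c,[446.7,-37.6,52]); print(u,tool()[0]); np.save("u.npy",u)
x,y=int(u[0]-60),int(u[1]-60); print(x,y)
a=cv2.resize(im[y:y+120,x:x+120],(600,600),interpolation=cv2.INTER_CUBIC); cv2.imwrite("pics/v14.png",a)
import json; json.dump({k:(v.tolist() if hasattr(v,'tolist') else v) for k,v in c.items()},open("c14.json","w"))
E
```

```text
clock: 53.62
eef_pos: [434.4, -0.3, 175.4]
ee_rot: [0.989, 0.145, -0.001, 0.0]
ft_force: [0.6, 0.3, 0.4]
width: 40.1
[316.9  282.77] [434.4   -0.23 175.46]
256 222
```

View pics/v14.png

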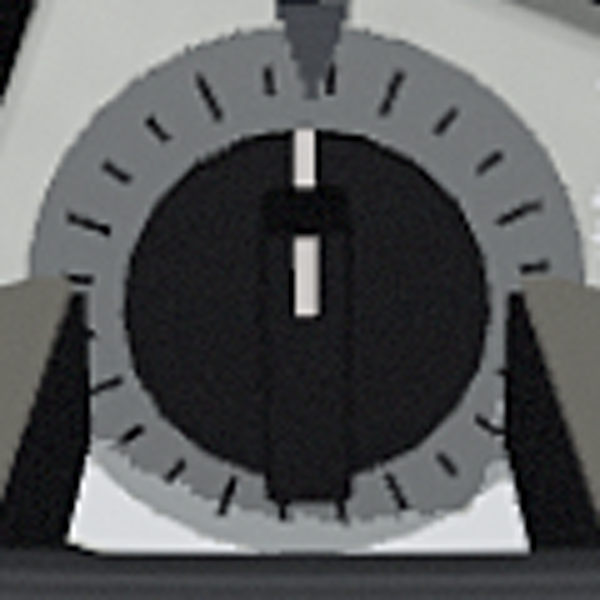

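The pointer tip is at crop (304,130), the arrow tip at (313,97), and the skirt centre at about (306,302).

```bash
python3 - <<'E'
from h import *
import json
c=json.load(open("c14.json")); c["camera_from_world"]=np.array(c["camera_from_world"])
f=lambda x,y:(x/5+256-.4,y/5+222-.4)
g=cv2.imread("pics/v14.png",0)
e=[onplane(c,f(x,y),52) for x,y in [(125,305),(488,305),(306,130),(190,165),(422,165)]]
A=np.array([[2*q[0],2*q[1],1] for q in e]); b=np.array([q[0]**2+q[1]**2 for q in e]); s=np.linalg.lstsq(A,b,rcond=None)[0]
C=np.array([s[0],s[1],52]); print(C,"r",np.sqrt(s[2]+s[0]**2+s[1]**2))
for nm,q,z in [("ptr tip",(305,130),52),("ptr base",(304,186),52),("mark tip",(313,97),47),("mark52",(313,97),52),("markbase",(313,10),47)]:
    d=onplane(c,f(*q),z)-C; print(nm,np.hypot(*d[:2]),np.degrees(np.arctan2(d[1],d[0])))
a=onplane(c,f(306,235),78);b=onplane(c,f(307,317),78);d=a-b;print("dash",np.degrees(np.arctan2(d[1],d[0])))
E
```

```text
[446.59 -37.31  52.  ] r 30.31931062633003
ptr tip 29.927560861963947 107.13471872532074
ptr base 20.49321218914295 107.79407947906095
mark tip 34.21927889252089 104.86068936925844
mark52 35.43223362776944 104.98269405033305
markbase 48.71930771357213 105.41946127582814
dash 107.37661026287122
```

The pointer is at 107.3° and the mark at about 105.1°, so re-grip and turn 2.2° back.

```bash
python3 -m crank '[[0,20,0,0],[0,19.5,0,0],[0,0,30,0],[0,0,40,0],[0,0,0,0],[0,0,0,0],[0,0,0,0]]' 36
python3 - <<'E'
from h import *
delta([446.6,-37.4,56],np.radians(17.2))
E
```

```text
clock: 54.55
eef_pos: [447.0, -37.4, 107.2]
ee_rot: [0.989, 0.146, 0.001, 0.0]
ft_force: [-0.3, -1.1, 0.4]
width: 36.0
shift [-0.52 -0.17 51.25] twist -0.007 q7 0.41
```

```bash
python3 -m crank '[[0,0,25,-0.007],[0,0,20,0],[0,0,6,0],[0,0,0,0],[0,0,0,0],[0,0,0,0]]'
python3 -m crank '[[0,0,0,0],[0,0,0,0],[0,0,0,0],[0,0,0,0],[0,0,0,0.019],[0,0,0,0.019],[0,0,0,0],[0,0,0,0],[0,0,0,0]]' 5
python3 - <<'E'
from h import *
p,R,s=tool(); print(s["wrist_torque"],np.degrees(np.arctan2(R[1,0],R[0,0])))
E
python3 -m crank '[[0,0,0,0],[0,0,0,0],[0,0,0,0],[0,0,-30,0],[0,0,-50,0],[0,-20,-40,0],[0,-20,0,0],[0,0,0,0],[0,0,0,0],[0,0,0,0]]' 40
python3 - <<'E'
from h import *
c=cal("wrist"); im=np.ascontiguousarray(robot.capture("wrist")[:,:,::-1]); cv2.imwrite("pics/w15.png",im)
C=np.array([446.6,-37.35,52]); u=proj(c,C)
# white pointer & bar dash near centre (bright blobs inside skirt)
g=cv2.cvtColor(im,cv2.COLOR_BGR2GRAY); yy,xx=np.mgrid[:480,:640]
m=((np.hypot(xx-u[0],yy-u[1])<38)&(g>140)).astype(np.uint8)
n,l,st,ce=cv2.connectedComponentsWithStats(m)
for i in range(1,n):
    if st[i,4]>10:
        z=[52,78][ce[i][1]>u[1]-22]; d=onplane(c,ce[i],z)-C; print("white",st[i],z,np.hypot(*d[:2]),np.degrees(np.arctan2(d[1],d[0])))
# arrow: dark bluish pixels in radius 34..50 near pointer angle, above scale
P=np.array([[onplane(c,(x,y),47)[:2]-C[:2] for x in range(290,350)] for y in range(int(u[1])-70,int(u[1])-30)])
r=np.hypot(P[...,0],P[...,1]); a=np.degrees(np.arctan2(P[...,1],P[...,0]))
sub=im[int(u[1])-70:int(u[1])-30,290:350].astype(int); gg=sub.mean(2)
for lo,hi in [(36,39),(39,42),(42,45),(45,48)]:
    k=(r>lo)&(r<hi)&(gg<108)&(sub[...,0]-sub[...,2]>8)&(abs(a-105)<15); print(lo,k.sum(),np.median(a[k]) if k.any() else None,a[k].min() if k.any() else None,a[k].max() if k.any() else None)
E
```

```text
clock: 55.3
eef_pos: [446.4, -37.2, 55.6]
ee_rot: [0.989, 0.149, 0.001, 0.0]
ft_force: [0.6, -0.1, -0.0]
width: 35.9
clock: 56.42
eef_pos: [446.9, -37.0, 55.1]
ee_rot: [0.991, 0.131, 0.001, 0.0]
ft_force: [4.7, 2.1, -1.3]
width: 14.4
[ 0.38 -0.91 -0.08] 15.024289445656404
clock: 57.68
eef_pos: [435.2, 0.3, 174.4]
ee_rot: [0.992, 0.13, -0.001, 0.0]
ft_force: [0.3, -0.2, -0.0]
width: 40.1Traceback (most recent call last):
  File "<stdin>", line 10, in <module>
TypeError: list indices must be integers or slices, not numpy.bool
```

```bash
python3 - <<'E'
from h import *
c=cal("wrist"); im=cv2.imread("pics/w15.png")
C=np.array([446.6,-37.35,52]); u=proj(c,C)
g=cv2.cvtColor(im,cv2.COLOR_BGR2GRAY); yy,xx=np.mgrid[:480,:640]
m=((np.hypot(xx-u[0],yy-u[1])<37)&(g>140)).astype(np.uint8)
n,l,st,ce=cv2.connectedComponentsWithStats(m)
for i in range(1,n):
    if st[i,4]>10:
        z=52 if ce[i][1]<u[1]-22 else 78
        d=onplane(c,ce[i],z)-C; print("white",st[i],z,np.hypot(*d[:2]),np.degrees(np.arctan2(d[1],d[0])))
y0=int(u[1])-72
P=np.array([[onplane(c,(x,y),47)[:2]-C[:2] for x in range(285,355)] for y in range(y0,y0+42)])
r=np.hypot(P[...,0],P[...,1]); a=np.degrees(np.arctan2(P[...,1],P[...,0]))
sub=im[y0:y0+42,285:355].astype(int); gg=sub.mean(2)
for lo,hi in [(35,37),(37,39),(39,42),(42,45),(45,48)]:
    k=(r>lo)&(r<hi)&(gg<108)&(sub[...,0]-sub[...,2]>6)&(abs(a-105)<15); print(lo,k.sum(),(a[k].mean(),a[k].min(),a[k].max()) if k.any() else None)
E
```

```text
white [316 249   4  11  43] 52 25.406728647458614 103.97829894091036
white [316 270   4  16  63] 78 14.171418700756394 103.55258726020142
35 5 (np.float64(107.6620577836597), np.float64(104.82456363961435), np.float64(116.42559794293892))
37 8 (np.float64(104.67446030723474), np.float64(102.33741290468404), np.float64(107.26640075371348))
39 24 (np.float64(104.97408614152492), np.float64(101.41555024279049), np.float64(109.3010906113108))
42 38 (np.float64(105.14792648336773), np.float64(99.5918628735279), np.float64(111.13503222990813))
45 43 (np.float64(105.59706798231842), np.float64(99.0039714723973), np.float64(116.06253406290199))
```

The pointer is at about 104 to 105° and the mark at 105.0°, so they agree to within about 1°. Last check of cover and bystanders by image difference, then hand in.

```bash
python3 - <<'E'
from h import *
s=robot.capture("scene")[:,:,::-1].astype(int); a=cv2.imread("pics/s13.png").astype(int); z=cv2.imread("pics/scene0.png").astype(int)
f=lambda p,q,x0,x1,y0,y1:int((np.abs(p-q).max(2)[y0:y1,x0:x1]>60).sum())
print("cover vs after placing",f(s,a,285,400,215,295))
for n,b in dict(jar=(343,375,290,328),dish=(392,425,288,316),beaker=(236,270,235,275),cruc=(243,265,207,228),bottle=(212,242,98,156),spat=(242,304,138,162),brush=(445,510,307,367)).items(): print(n,f(s,z,*b))
print(robot.get_state()["clock"]); robot.close_job()
E
```

```text
cover vs after placing 8
jar 0
dish 0
beaker 0
cruc 0
bottle 0
spat 42
brush 0
57.775
the job is handed in; nothing more can be done
```

The job is done and handed in at about 58 s. There were five pucks on the mat, and all five are in a row on the tray floor. The cover is on over both pins and released, and the dial is turned to the marker.

- **Pucks:** a scene picture taken before covering showed all five standing upright inside the tray.
- **Cover:** contact came at the predicted height (TCP 62.7 mm). Scene and side views showed it flat on both end walls with a pin in each hole. It looked unmoved after the dial was turned.
- **Dial:** the first turn overshot by about 2.2°, so I gripped it again and corrected. The last reading puts the pointer at about 104.0° (103.6° by the bar's dash, 105.0° by the gripper angle) against the mark at about 105.0°, so they agree to within 1–1.5°.
- **Other items:** the jar, dish, beaker, crucible, bottle and brush showed no change in the pictures. The spatula's region differed by 42 pixels. That is probably because the cover had been lying next to it; I never touched the spatula, but I did not check it further.

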